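# Lift a joined jigsaw section into its gap

### The job

Slide the springy steel lifter under the joined section of jigsaw in the sorting tray and carry it over level on the blade; keep the fingers off it, or it comes apart. Let it down gently off the lifter into the gap it fills in the puzzle, and press it home with the flat of the blade, firmly but not hard, until it lies flush. Then lay the lifter flat on the green mat, and leave everything else where it is.

Things in the scene. Friction and masses are not known exactly. Their poses are not given: they have to be found in the camera images.
- section: Joined section of jigsaw: 2x2 wooden pieces, 68x68 mm, 7 thick, 24 to 48 g, two round tabs per side (12 wide, 10 long, 17 either side of the middle): 88 over tabs. Lower 3 mm of the edges bevelled 45 degrees, tabs only in the upper 4 mm: a blade on the floor goes under. Origin: centre of underside, x away from robot, z up. Starts in the tray's front bay, up to 0.15 rad askew.
- tray: White sorting tray, fixed on the mat: floor 3 mm thick, 210 (x) by 160 mm (y), walls 22 high, 5 thick; the side towards the robot is open, no lip. The front bay, 150 wide inside, holds the section and ends at a partition. Origin: under the floor, 75 mm in from the open edge, on the centre line; x from the open side to the partition, z up; floor's top at z = 3 mm.
- puzzle: Part-built wooden jigsaw, fixed on the mat, 7 mm thick, 136 wide (y), x from -68 to +102 (one piece to +136). Origin: centre of its one inner gap, on the mat, which is the gap's floor: 71x71 mm, two tab sockets (about 17 wide) in each side; x away from robot, z up. Section home: its frame agrees with this one.
- gap (a point): Middle of the gap at the level of the puzzle's printed face, 7 mm above the puzzle's origin. 1.5 mm of room round the section at the corners, but the fit is snug: the tongue in the middle of each side leans in and gives a little, so a section let down stands 1 to 5 mm proud and wants pressing with the blade, about 10 N, to go home; there it stays.
- lifter: Lifter: steel blade, dark wooden handle, 95 g. Blade 70 mm long (x 0 to +70), 56 wide, 1.5 thick. At x = 0 a steel back, as wide as the blade, rises 24 mm square to it; behind it the handle, x -17 to -112, 16 wide, 20 to 42 mm above the blade's underside. Origin: underside of blade, middle of the back's foot; x to the tip, z up. Lies on the mat between tray and puzzle, tip away from robot.
- lifter_grip (a point): Grip point in the middle of the lifter's handle: 55 mm behind the lifter's origin (x = -55 mm) and 31 mm above the blade's underside, between flat parallel sides 16 mm apart. Same axes as the lifter.
- lifter_tip (a point): Middle of the blade's front edge, underside, 70 mm ahead of the lifter's origin. The blade is spring steel: it bends at its root, about 1 mm at the tip for each newton there. Polished: friction about 0.2 (a carried section slides from 9 to 13 degrees of tilt); wood on mat or tray about 0.6.
- tray_stop (a point): Foot of the partition that closes the tray's front bay: middle of its near face, on the tray's floor (x = 70 mm, z = 3 mm in the tray's frame). The section starts with its tabs 5 to 40 mm short of it.
- mat: Green felt mat 740 x 1040 mm, 2 mm thick, on the table: its top is at z = 2 mm in the world and everything here stands on it. Fixed.
- piece_a: Single jigsaw piece, 34 mm square, 7 mm thick, in the tray's rear bay. Leave alone.
- piece_b: Another single piece in the tray's rear bay. Leave alone.
- piece_c: Single jigsaw piece, 34 mm square, on the mat at the right. Leave alone.
- mug: White mug, 80 mm across, 92 mm high, beyond the middle of the mat. Leave alone.
- tealight: Amber glass tealight holder, 68 mm across, 35 mm high, left of the mug. Leave alone.
- camera: Black camera, 120 x 120 mm, 94 mm high, at the right edge of the mat. Leave alone.
- remote: Black remote control, 165 mm long, at the left edge of the mat. Leave alone.

How it is judged:
By the outcome, as a careful person would: the job done as asked, in the order asked, and still so for the second after the job is handed in, with the robot touching nothing.
It also fails if it takes over 72 s, if anything falls off the work surface, if the arm or the gripper's body presses on something with over 40 N, if the wrist force passes 120 N, or if a joint passes its speed limit or range.

### The arm

A 7-joint arm with a two-finger parallel gripper is mounted at the origin on the work surface. World frame = base frame: x ahead of the robot, y to its left, z up, the work surface at z = 0. Lengths are in m, angles in degrees, forces in N, time in s.
With the tool pointing down it reaches from about 0.4 to 0.925 m from the base axis. Payload 5.6 kg.
Tool frame: the origin (TCP) lies on the centre line of the jaws, within the pads' length; the fingertips stand 11 mm ahead of it and the grasp point (between the pads) lies 8 mm behind it (nose_length is the distance from the TCP to the fingertips, in m); z points along the fingers, y is the line along which they close (so a half turn about z gives the same grasp; the last joint's range is limited). The gripper opens to 85 mm and grips with 20 to 120 N. Pads are 22 mm wide; open, the fingers measure 114 mm over their backs; the gripper's body (76 mm by 85 mm) begins 54 mm behind the grasp point. The pads swing forward as they close: fully open they stand 13 mm farther back than shut.
Start: joints at [-70.588, 26.786, -0.665, 91.828, 0.344, 61.387, -3.226], TCP at [0.242, 0.603, 0.242] pointing down, gripper open.
Joint ranges: [-144.91, 144.91], [-17.63, 115.5], [-89.93, 88.59], [15.96, 139.68], [-74.01, 254.01], [8.47, 105.57], [-167.45, 167.45]. Speed limits (degrees/s): [147.25, 147.25, 180, 180, 180, 180, 180].

### API

Orientations are given as [roll, pitch, yaw] about the fixed x, y, z axes, in that order (R = Rz(yaw) Ry(pitch) Rx(roll)).
In Python, from bench import * gives the robot as it stands.
- The arm moves only by the shell command python3 -m crank 'ROWS' [OPENING]. ROWS is text: rows parted by semicolons, each of 4 numbers parted by spaces: the shift along the world's x, y, z in m, then the turn about the world's z in rad. In form: tx ty tz turn; .... A call has 1 to 20 rows; each row shifts and turns the commanded pose from where the row before left it; what a row does not reach is not made up. A row lasts 1/12 s, in which the tool goes at most 41.7 mm and 7.16 degrees, less where a joint would pass 70% of its speed; a pose out of reach is approached as far as the arm can. A call with a gripper value outside its range is refused whole. OPENING is the closure, from 0 (fully open) to 1 (shut), set as the call begins (- or left out, the last holds). The fingers move at their own pace and stop on an object; the grip force is fixed at half the most. Time passes only in rows, so rows that do not move let the fingers close. It gives the time, the measured TCP pose, the force, the opening and the grip force at its end, in the units of the state.
- observe(): the state, without advancing time (a new reading comes with each control period).
- get_image(name): name is "scene" or "side" or "wrist"; returns (picture, depth): 420x560x3 uint8, blue, green, red; 420x560 float32, m along the optical axis (not along the pixel's ray), 0 where there is no reading.
- calibration(name): a dict with "intrinsics" (3x3 intrinsics, pixels), "R" (3x3) and "t" (3): a world point X has camera coordinates R X + t; the wrist camera has in their place "tool_from_camera" (4x4, takes a point from camera to tool coordinates, whose origin is the TCP and whose axes are the flange's). Camera axes: x right, y down, z forward; pixel columns grow to the right and rows downward; lengths in m; the calibration is good to about 2 mm. A picture is of the moment at which its call begins: read the wrist's pose just before it. calibration takes no time and is no camera call.
- sign_off(): hands the job in; it is judged then, once.
Trained networks look in the newest picture that a camera, given by its name, has taken for a name from the list of things; names that differ only in an ending like _2 or _b are one class to them, and where a whole thing is asked for, a point or a joint stands for the part that bears it (a point fixed in the world has none). Each returns a list of dicts, best first, with "score" (0 to 1); they miss things now and then, are a little off and sometimes report something else, mostly with a low value. They report only what shows in the picture. A call takes as long as a camera call.
- masks_of(camera, thing): "region" (420x560 bool, what is visible of it) and "extent" ([left, top, width, height] as shares, 0 to 1, of the picture: columns of its width, rows of its height, round what is visible of it).
- place_of(camera, thing): "position" ([column, row] as shares, 0 to 1, of the picture: columns of its width, rows of its height: a listed point, or the origin of a listed thing).
The state is a dict: "clock": time; "joint_pos": joint angles; "joint_velocities": joint speeds; "joint_torque": joint torques, N m; "position": TCP position; "tcp_rot": TCP orientation; "wrist_force": force on the tool from outside, world axes, zero at the start; "wrist_torque": the same for the moment, N m; "width": finger opening in m; "grasp_force": force on a finger pad.
Only numpy, scipy, OpenCV 4.12 (cv2) and the standard library are available. Lean on these libraries where they do the work, as an engineer would, in place of code of your own. Each camera call takes 0.05 s, during which the arm holds its last target. There are 200 camera calls.

## Working session

There is one attempt and no reset: what is moved stays moved. The work goes in short steps, Python scripts to look and compute and a shell command to move; the robot and the scene stay as the last step left them, time stands still between calls to the robot, and variables do not carry over. Pictures are saved under pics/ and viewed, at most 10 in all, crops included, and the job is handed in when it is done.

```bash
ls; mkdir -p pics; cat > h.py <<'E'
from bench import *
import numpy as np, cv2
from scipy.spatial.transform import Rotation as Rn
def cam(name):
    c=calibration(name); s=observe(); p,d=get_image(name)
    K=np.array(c["intrinsics"])
    if name=="wrist":
        T=np.eye(4);T[:3,:3]=Rn.from_euler('xyz',s["tcp_rot"],degrees=True).as_matrix();T[:3,3]=s["position"]
        W=T@np.array(c["tool_from_camera"])
    else:
        W=np.eye(4);R=np.array(c["R"]);W[:3,:3]=R.T;W[:3,3]=-R.T@np.array(c["t"])
    return p,d,K,W
def ray(u,v,z,K,W):
    "pixel onto plane of world height z"
    r=W[:3,:3]@np.linalg.solve(K,[u,v,1.]);o=W[:3,3]
    return o+r*(z-o[2])/r[2]
def cloud(d,K,W,m=None):
    vv,uu=np.nonzero((d>0)&(m if m is not None else True))
    q=np.linalg.solve(K,np.stack([uu,vv,np.ones_like(uu)]).astype(float))*d[vv,uu]
    return (W[:3,:3]@q).T+W[:3,3],uu,vv
E
python3 - <<'E'
from h import *
print(observe())
for n in("scene","side"):
    p,d,K,W=cam(n); cv2.imwrite(f"pics/{n}0.png",p); print(n,K.round(1).tolist(),W.round(3).tolist())
    for t,z in(("section",.0085),("tray",.002),("puzzle",.002),("gap",.009),("lifter",.002),("lifter_grip",.033),("lifter_tip",.002),("tray_stop",.005)):
        for r in place_of(n,t)[:1]:
            u,v=r["position"][0]*560,r["position"][1]*420
            print(t,round(r["score"],2),round(u),round(v),ray(u,v,z,K,W).round(4))
E
```

```text
pics
{'clock': 0.0, 'joint_pos': array([-70.58827289,  26.83610247,  -0.66402918,  91.88236397,
         0.34416558,  61.38768471,  -3.22555645]), 'joint_velocities': array([ 0.02098946, -0.01445257, -0.02239444,  0.04560932,  0.02951054,
       -0.15682927, -0.00747444]), 'joint_torque': array([ 8.60827868e-05, -5.32384050e+01,  2.14615400e-02, -2.51296109e+01,
        1.14968733e-02,  7.73850916e-03, -2.11760902e-07]), 'position': array([0.24204864, 0.60265171, 0.24132673]), 'tcp_rot': array([-1.79896110e+02,  7.92974713e-03,  1.58120606e+02]), 'wrist_force': array([-0.10567206,  0.86209358,  0.14951155]), 'wrist_torque': array([0.02000448, 0.02486347, 0.03471983]), 'grasp_force': 0.0, 'width': 0.08554478288869241}
scene [[449.1, 0.0, 284.1], [0.0, 449.1, 216.0], [0.0, 0.0, 1.0]] [[0.629, 0.454, -0.631, 1.373], [0.777, -0.381, 0.501, -0.602], [-0.013, -0.805, -0.593, 0.763], [0.0, 0.0, 0.0, 1.0]]
section 0.74 180 250 [ 0.512  -0.2624  0.0085]
tray 0.7 183 250 [ 0.5116 -0.2534  0.002 ]
puzzle 0.67 337 191 [0.5669 0.2505 0.002 ]
gap 0.66 339 190 [0.5746 0.251  0.009 ]
lifter 0.66 259 222 [ 0.5381 -0.0288  0.002 ]
lifter_grip 0.71 251 204 [ 0.4929 -0.0199  0.033 ]
lifter_tip 0.6 272 233 [ 0.6025 -0.0334  0.002 ]
tray_stop 0.61 198 263 [ 0.583  -0.2498  0.005 ]
side [[503.9, 0.0, 280.9], [0.0, 503.9, 202.3], [0.0, 0.0, 1.0]] [[0.767, -0.304, 0.565, -0.236], [-0.641, -0.397, 0.657, -0.994], [0.025, -0.866, -0.5, 0.785], [0.0, 0.0, 0.0, 1.0]]
section 0.71 319 263 [ 0.5177 -0.2734  0.0085]
tray 0.64 318 259 [ 0.5361 -0.2523  0.002 ]
puzzle 0.67 218 185 [0.5583 0.2465 0.002 ]
gap 0.77 215 180 [0.5615 0.271  0.009 ]
lifter 0.73 266 219 [ 0.5485 -0.0172  0.002 ]
lifter_grip 0.98 248 217 [ 0.4862 -0.0142  0.033 ]
lifter_tip 0.64 285 212 [ 0.6199 -0.0208  0.002 ]
tray_stop 0.72 332 248 [ 0.5968 -0.2403  0.005 ]
```

```bash
python3 - <<'E'
from h import *
print(np.array(calibration("wrist")["tool_from_camera"]).round(3).tolist(),calibration("wrist")["intrinsics"])
a=cv2.imread("pics/scene0.png");b=cv2.imread("pics/side0.png")
cv2.imwrite("pics/both.png",np.hstack([cv2.resize(a[130:350,60:460],(400,220)),cv2.resize(b[120:340,120:520],(400,220))]))
E
```

```text
[[-0.0, -0.958, -0.287, 0.073], [1.0, -0.0, 0.0, 0.0], [-0.0, -0.287, 0.958, -0.132], [0.0, 0.0, 0.0, 1.0]] [[312.18015523   0.         277.9539793 ]
 [  0.         312.18015523 208.19319507]
 [  0.           0.           1.        ]]
```

View pics/scene0.png

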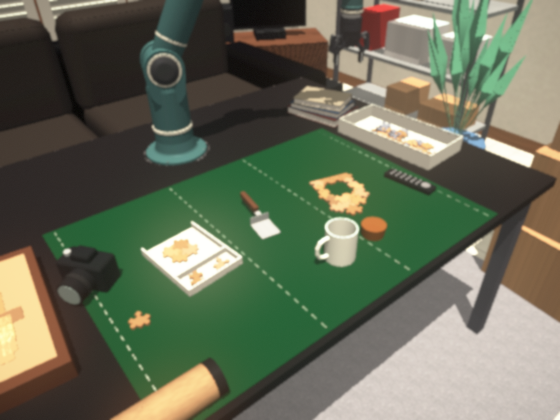

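```bash
python3 -m crank '.014 -.017 0 -.12;.014 -.017 0 -.12;.014 -.017 0 -.12;.014 -.017 0 -.12;.014 -.017 0 -.12;.014 -.017 0 -.12;.014 -.017 0 -.12;.014 -.017 0 -.12;.014 -.017 0 -.12;.014 -.017 0 -.12;.014 -.017 0 -.12;.014 -.017 0 -.12;.014 -.017 0 -.12;.014 -.017 0 -.12;.014 -.017 0 -.12;.014 -.017 0 -.12;.014 -.017 0 -.12;.014 -.017 0 -.12;.014 -.017 0 -.12;.014 -.017 0 -.12'
python3 -m crank '.014 -.017 0 -.12;.014 -.017 0 -.12;.014 -.017 0 -.12;0 0 0 0;0 0 0 0;0 0 0 0'
cat >> h.py <<'E'
PTS=(("section",.005),("tray",.002),("puzzle",.002),("gap",.009),("lifter",.002),("lifter_grip",.033),("lifter_tip",.002),("tray_stop",.005))
def look(name,f,want=None):
    p,d,K,W=cam(name); cv2.imwrite(f"pics/{f}.png",p); np.savez(f"{f}.npz",p=p,d=d,K=K,W=W)
    for t,z in PTS:
        if want and t not in want: continue
        for r in place_of(name,t)[:1]:
            u,v=r["position"][0]*560,r["position"][1]*420
            print(t,round(r["score"],2),round(u),round(v),ray(u,v,z,K,W).round(4))
    return p,d,K,W
E
python3 - <<'E'
from h import *
look("wrist","w1")
E
```

```text
clock: 2.57
position: [0.5228, 0.2625, 0.2425]
tcp_rot: [-180.0, -0.0, 20.3]
wrist_force: [1.1, -0.2, -0.3]
width: 0.0852
grasp_force: 0.0
clock: 3.07
position: [0.5638, 0.213, 0.2421]
tcp_rot: [-180.0, 0.0, 0.1]
wrist_force: [-0.4, 1.0, -0.7]
width: 0.0855
grasp_force: 0.0
lifter 0.62 474 198 [ 0.5397 -0.0283  0.002 ]
lifter_grip 0.88 472 247 [ 0.4881 -0.0156  0.033 ]
lifter_tip 0.67 494 143 [ 0.6065 -0.039   0.002 ]
```

View pics/w1.png

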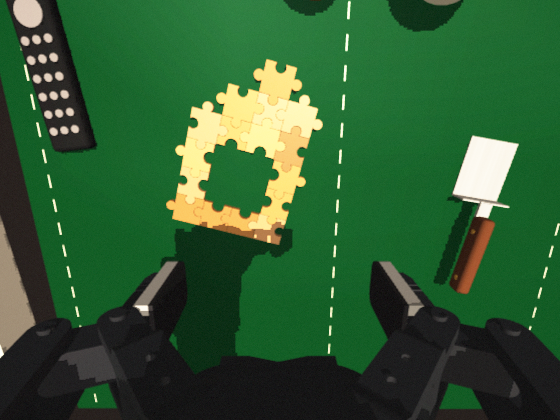

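```bash
cat >> h.py <<'E'
from scipy.optimize import minimize
def ortho(p,K,W,c,z,half=.12,s=.0005):
    "top view at height z: row i -> x=c0+half-i*s, col j -> y=c1+half-j*s"
    n=int(2*half/s); a=c[0]+half-np.arange(n)*s; b=c[1]+half-np.arange(n)*s
    X,Y=np.meshgrid(a,b,indexing="ij"); P=np.stack([X,Y,np.full_like(X,z)],-1)-W[:3,3]
    q=(P@W[:3,:3])@K.T
    return cv2.remap(p,(q[...,0]/q[...,2]).astype(np.float32),(q[...,1]/q[...,2]).astype(np.float32),cv2.INTER_LINEAR),X,Y
def fit(m,X,Y,inside,g):
    "pose (x,y,yaw) that maximises overlap of smoothed mask with shape function"
    mf=cv2.GaussianBlur(m.astype(np.float32),(0,0),2)
    def cost(q):
        x,y,a=q[0],q[1],q[2]*10; c,s=np.cos(a),np.sin(a)
        u=c*(X-x)+s*(Y-y);v=-s*(X-x)+c*(Y-y)
        t=cv2.GaussianBlur(inside(u,v).astype(np.float32),(0,0),2)
        return ((t-mf)**2).sum()/mf.sum()
    best=None
    for a in(-.3,-.15,0,.15):
        r=minimize(cost,[g[0],g[1],a/10],method="Nelder-Mead",options=dict(initial_simplex=[[g[0],g[1],a/10],[g[0]+.008,g[1],a/10],[g[0],g[1]+.008,a/10],[g[0],g[1],a/10+.008]],maxiter=150))
        if best is None or r.fun<best.fun: best=r
    return best.x*[1,1,10],best.fun
def holeshape(h,r,ex):
    def f(u,v):
        o=(abs(u)<h)&(abs(v)<h)
        for a,b in((u,v),(v,u)):
            for s in(-1,1):
                for w in(-.017,.017): o|=(a-s*(h+ex))**2+(b-w)**2<r*r
        return o
    return f
E
python3 - <<'E'
from h import *
z=np.load("w1.npz");p,d,K,W=[z[k] for k in("p","d","K","W")]
g=ray(240,180,.009,K,W);print(g)
o,X,Y=ortho(p,K,W,g,.009)
hsv=cv2.cvtColor(o,cv2.COLOR_BGR2HSV)
wood=((hsv[...,0]<35)&(hsv[...,1]>60)&(hsv[...,2]>110)).astype(np.uint8)
n,l,st,ce=cv2.connectedComponentsWithStats(1-wood,connectivity=4)
i=l[240,240];m=(l==i);print("hole area mm2",m.sum()*.25)
q,f=fit(m,X,Y,holeshape(.0355,.007,.004),g);print("gap",q.round(4),np.degrees(q[2]).round(2),f)
c,s=np.cos(q[2]),np.sin(q[2]);u=c*(X-q[0])+s*(Y-q[1]);v=-s*(X-q[0])+c*(Y-q[1])
t=holeshape(.0355,.007,.004)(u,v).astype(np.uint8)
cn,_=cv2.findContours(t,0,2);cv2.drawContours(o,cn,-1,(255,0,0),1)
r=((abs(v)<.068)&(u>-.068)&(u<.102)).astype(np.uint8);cn,_=cv2.findContours(r,0,2);cv2.drawContours(o,cn,-1,(0,0,255),1)
cv2.imwrite("pics/gapfit.png",o)
E
```

```text
[0.56291606 0.25844043 0.009     ]
hole area mm2 5617.75
gap [ 0.5638  0.2608 -0.2585] -14.81 0.031348325312137604
```

View pics/gapfit.png

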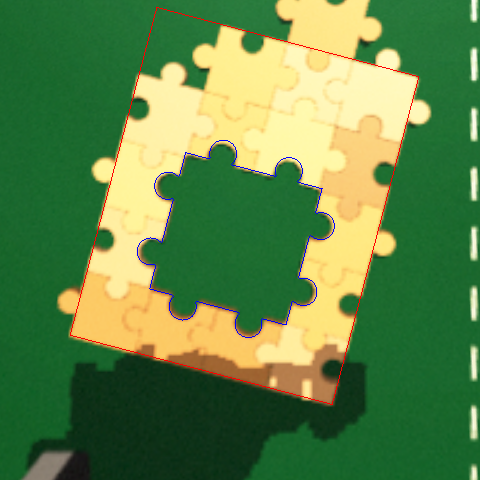

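```bash
python3 -m crank '0 -.03 0 0;0 -.03 0 0;0 -.03 0 0;0 -.03 0 0;0 -.03 0 0;0 -.03 0 0;0 -.03 0 0;0 -.03 0 0;0 -.03 0 0;0 -.03 0 0;0 0 0 0;0 0 0 0;0 0 0 0'
python3 - <<'E'
from h import *
p,d,K,W=look("wrist","w2")
print(observe()["position"])
E
```

```text
clock: 4.6
position: [0.5643, -0.0873, 0.2422]
tcp_rot: [-180.0, 0.0, -0.0]
wrist_force: [0.9, 0.4, -0.4]
width: 0.0852
grasp_force: 0.0
section 0.91 418 219 [ 0.5138 -0.2613  0.005 ]
gap 0.33 418 217 [ 0.5172 -0.2593  0.009 ]
lifter 0.7 231 195 [ 0.5435 -0.0291  0.002 ]
lifter_grip 0.72 416 155 [ 0.5956 -0.2367  0.033 ]
tray_stop 0.87 418 154 [ 0.5933 -0.2506  0.005 ]
[ 0.56427575 -0.08735602  0.2422813 ]
```

View pics/w2.png

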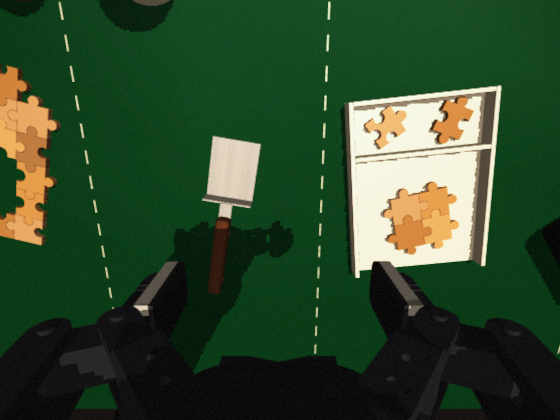

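```bash
python3 - <<'E'
from h import *
z=np.load("w2.npz");p,d,K,W=[z[k] for k in("p","d","K","W")]
# blade
g=ray(233,170,.0035,K,W);o,X,Y=ortho(p,K,W,g,.0035,.07);hsv=cv2.cvtColor(o,cv2.COLOR_BGR2HSV)
m=(hsv[...,1]<70)&(hsv[...,2]>120);n,l,st,ce=cv2.connectedComponentsWithStats(m.astype(np.uint8));m=l==l[140,140];print("blade px mm2",m.sum()*.25)
q,f=fit(m,X,Y,lambda u,v:(u>0)&(u<.07)&(abs(v)<.028),g-[.035,0,0]);print("lifter",q.round(4),np.degrees(q[2]),f)
# handle centroid (top z .044)
c,s=np.cos(q[2]),np.sin(q[2]);print("grip by blade",q[0]-.055*c,q[1]-.055*s)
hs=cv2.cvtColor(p,cv2.COLOR_BGR2HSV);hm=np.zeros(d.shape,bool);hm[215:300,195:240]=1
P,uu,vv=cloud(d,K,W,hm);k=(P[:,2]>.034)&(P[:,2]<.055);P=P[k]
print("handle pts",k.sum(),P.min(0),P.max(0),P[:,2].mean(),np.median(P[:,2]));
a=np.polyfit(P[:,0],P[:,1],1);print("handle yaw",np.degrees(np.arctan(a[0])),"y at xgrip",np.polyval(a,q[0]-.055*c))
# section
g=ray(420,217,.012,K,W);o,X,Y=ortho(p,K,W,g,.012,.07);hsv=cv2.cvtColor(o,cv2.COLOR_BGR2HSV)
m=((hsv[...,0]<35)&(hsv[...,1]>90)&(hsv[...,2]>60));n,l,st,ce=cv2.connectedComponentsWithStats(m.astype(np.uint8));m=l==l[140,140];print("sec mm2",m.sum()*.25)
q,f=fit(m,X,Y,holeshape(.034,.006,.004),g);print("section",q.round(4),np.degrees(q[2]),f)
# tray
tm=np.zeros(d.shape,bool);tm[80:280,335:505]=1
P,uu,vv=cloud(d,K,W,tm);k=(P[:,2]>.018)&(P[:,2]<.03);T=P[k]
print("z wall med",np.median(T[:,2]),"floor",np.median(P[(P[:,2]>0)&(P[:,2]<.01)][:,2]))
o,X,Y=ortho(p,K,W,[.54,-.25],.005,.15,.0006);o2,_,_=ortho(p,K,W,[.54,-.25],.024,.15,.0006)
cv2.imwrite("pics/tray.png",np.hstack([o[:,100:420],o2[:,100:420]]))
np.save("T.npy",T);print(cv2.minAreaRect(T[:,:2].astype(np.float32)))
E
```

```text
blade px mm2 4034.25
lifter [ 0.5408 -0.0269 -0.1649] -9.450879634643101 0.003800650592893362
grip by blade 0.48655795590893514 -0.01786417597507814
handle pts 1061 [ 0.43176881 -0.03073719  0.03400982] [ 0.5246835  -0.00110128  0.04571385] 0.04269921482057021 0.04319576821557053
handle yaw -9.319242546272212 y at xgrip -0.017946577977541962
sec mm2 5606.25
section [ 0.5159 -0.2609  0.2449] 14.032689438569076 0.007170352153480053
z wall med 0.02363055594297392 floor 0.004375569225413045
((0.554523766040802, -0.25154685974121094), (0.20969371497631073, 0.1610279679298401), 6.045292854309082)
```

View pics/tray.png

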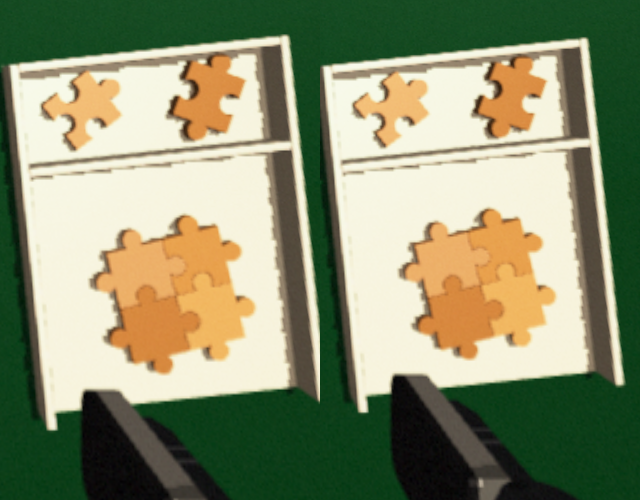

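```bash
python3 -m crank '-.0097 .0087 -.015 -.0206;-.0097 .0087 -.015 -.0206;-.0097 .0087 -.015 -.0206;-.0097 .0087 -.015 -.0206;-.0097 .0087 -.015 -.0206;-.0097 .0087 -.015 -.0206;-.0097 .0087 -.015 -.0206;-.0097 .0087 -.015 -.0206;0 0 -.016 0;0 0 -.016 0;0 0 -.016 0;0 0 -.016 0;0 0 -.016 0;0 0 -.012 0;0 0 -.005 0;0 0 0 0;0 0 0 0'
python3 -m crank '0 0 0 0;0 0 0 0;0 0 0 0;0 0 0 0;0 0 0 0;0 0 0 0;0 0 0 0;0 0 0 0' 1
```

```text
clock: 6.47
position: [0.4869, -0.0184, 0.0255]
tcp_rot: [180.0, -0.0, -9.5]
wrist_force: [-0.3, -0.4, -0.6]
width: 0.0852
grasp_force: 0.0
clock: 7.13
position: [0.4867, -0.0181, 0.0255]
tcp_rot: [-180.0, -0.0, -9.5]
wrist_force: [-0.6, 0.5, 2.9]
width: 0.0153
grasp_force: 59.8
```

```bash
python3 -m crank '0 0 .004 0;0 0 .01 0;0 0 .016 0;0 0 .016 0;0 0 .016 0;0 0 .016 0;0 0 .014 0;0 0 .008 0;0 0 0 0;0 0 0 0'
cat >> h.py <<'E'
def tool():
    s=observe();return np.array(s["position"]),np.radians(s["tcp_rot"][2]),np.array(s["wrist_force"])
def rel(q,pos,a):
    "world (x,y,yaw) -> frame of the tool turned upright (x along tool x, y left)"
    c,s=np.cos(a),np.sin(a);e=np.array(q[:2])-pos[:2]
    return np.array([c*e[0]+s*e[1],-s*e[0]+c*e[1],q[2]-a])
E
python3 - <<'E'
from h import *
p,d,K,W=cam("wrist");cv2.imwrite("pics/w3.png",p);np.savez("w3.npz",p=p,d=d,K=K,W=W)
pos,a,F=tool();print(pos,np.degrees(a),F)
zb=pos[2]-.0235+.0015
c,s=np.cos(a),np.sin(a)
g=np.array([pos[0]+.09*c,pos[1]+.09*s,zb])
o,X,Y=ortho(p,K,W,g,zb,.07);hsv=cv2.cvtColor(o,cv2.COLOR_BGR2HSV)
m=(hsv[...,1]<70)&(hsv[...,2]>100);n,l,st,ce=cv2.connectedComponentsWithStats(m.astype(np.uint8));m=l==l[140,140];print(m.sum()*.25)
q,f=fit(m,X,Y,lambda u,v:(u>0)&(u<.07)&(abs(v)<.028),g-[.035*c,.035*s,0]);print(q,f,"rel",rel(q,pos,a))
P,u,v=cloud(d,K,W);e=P-pos;U=c*e[:,0]+s*e[:,1];V=-s*e[:,0]+c*e[:,1]
k=(U>.062)&(U<.12)&(abs(V)<.025)&(abs(P[:,2]-zb)<.02)
A=np.c_[U[k],V[k],np.ones(k.sum())];r=np.linalg.lstsq(A,P[k,2],rcond=None)[0];print("plane slopes deg",np.degrees(r[:2]),"z at root,tip rel TCP",A.shape,r[:2]@[.055,0]+r[2]-pos[2],r[:2]@[.125,0]+r[2]-pos[2])
E
```

```text
clock: 7.97
position: [0.4866, -0.0179, 0.1255]
tcp_rot: [-180.0, -0.0, -9.4]
wrist_force: [-0.4, 0.4, -1.1]
width: 0.0151
grasp_force: 59.4
[ 0.48620472 -0.01798333  0.12497554] -9.442290060352903 [ 1.34046939 -0.03410355 -1.77742866]
3746.0
[ 0.53841935 -0.02625656 -0.16565141] 0.02444268949329853 rel [ 0.05286445  0.00040488 -0.00085236]
plane slopes deg [-0.01008208  0.00105539] z at root,tip rel TCP (15080, 3) -0.021739054206170977 -0.021751371792978216
```

View pics/w3.png

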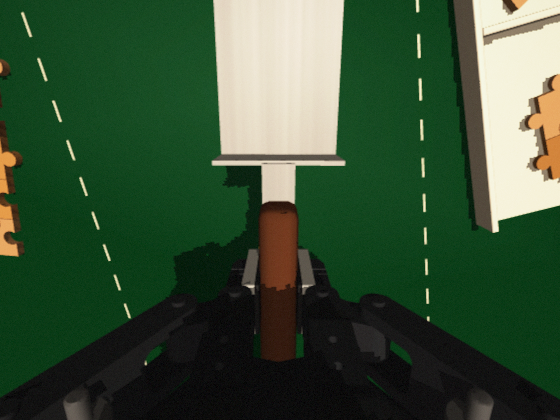

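```bash
python3 -m crank '-.0122 -.0218 0 .0225;-.0122 -.0218 0 .0225;-.0122 -.0218 0 .0225;-.0122 -.0218 0 .0225;-.0122 -.0218 0 .0225;-.0122 -.0218 0 .0225;-.0122 -.0218 0 .0225;-.0122 -.0218 0 .0225;-.0122 -.0218 0 .0225;-.0122 -.0218 0 .0225;-.0122 -.0218 0 .0225;-.0122 -.0218 0 .0225;0 0 -.01 0;0 0 -.02 0;0 0 -.02 0;0 0 -.02 0;0 0 -.01 0;0 0 -.005 0;0 0 0 0;0 0 0 0'
python3 - <<'E'
from h import *
p,d,K,W=cam("wrist");cv2.imwrite("pics/w4.png",p);np.savez("w4.npz",p=p,d=d,K=K,W=W)
pos,a,F=tool();print(pos,np.degrees(a),F)
t=np.array([.5247,-.2547,.1056]);print("tray-from-tool",rel([pos[0],pos[1],a],t[:2],t[2]))
E
```

```text
clock: 9.68
position: [0.3402, -0.28, 0.0404]
tcp_rot: [180.0, 0.0, 6.0]
wrist_force: [0.4, 0.3, -0.3]
width: 0.0151
grasp_force: 59.4
[ 0.34056844 -0.28011787  0.04079558] 6.004460392856514 [-0.44198615 -0.15626852 -1.63093387]
tray-from-tool [-0.185785  -0.0058681 -0.0008024]
```

View pics/w4.png

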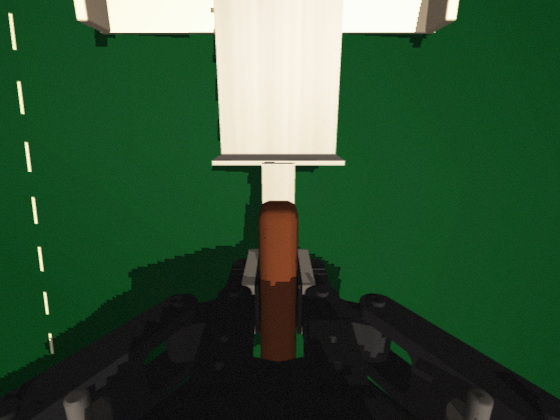

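```bash
python3 -m crank '0 0 -.005 0;0 0 -.003 0;0 0 -.002 0;0 0 -.001 0;0 0 0 0;0 0 0 0;0 0 0 0'
python3 -m crank '0 0 -.001 0;0 0 0 0;0 0 0 0;0 0 0 0'
python3 -m crank '0 0 -.0007 0;0 0 0 0;0 0 0 0;0 0 0 0'
```

```text
clock: 10.32
position: [0.3403, -0.2799, 0.0294]
tcp_rot: [180.0, -0.0, 6.0]
wrist_force: [-0.0, 0.4, -1.7]
width: 0.015
grasp_force: 59.4
clock: 10.65
position: [0.3403, -0.2799, 0.0284]
tcp_rot: [180.0, -0.0, 6.0]
wrist_force: [0.3, -0.5, -0.8]
width: 0.0152
grasp_force: 59.4
clock: 10.98
position: [0.3403, -0.2799, 0.0276]
tcp_rot: [180.0, -0.0, 6.0]
wrist_force: [0.3, -0.9, 1.3]
width: 0.0149
grasp_force: 59.5
```

```bash
python3 -m crank '0 0 .0005 0;.004 .0004 0 0;.004 .0004 0 0;.004 .0004 0 0;.004 .0004 0 0;.004 .0004 0 0;.004 .0004 0 0;.004 .0004 0 0;.004 .0004 0 0;.004 .0004 0 0;.004 .0004 0 0;.004 .0004 0 0;.004 .0004 0 0;.004 .0004 0 0;.004 .0004 0 0;.004 .0004 0 0;0 0 0 0;0 0 0 0'
python3 -m crank '.004 .0004 0 0;.004 .0004 0 0;.004 .0004 0 0;.004 .0004 0 0;0 0 0 0;0 0 0 0'
python3 - <<'E'
from h import *
p,d,K,W=cam("wrist");cv2.imwrite("pics/w5.png",p);np.savez("w5.npz",p=p,d=d,K=K,W=W)
p2,d2,K2,W2=cam("side");o,X,Y=ortho(p2,K2,W2,[.53,-.25],.012,.12,.0006)
cv2.imwrite("pics/w5b.png",np.hstack([p,cv2.resize(o,(420,420))])[:, :][:,80:880])
pos,a,F=tool();print(pos,np.degrees(a),F)
t=np.array([.5247,-.2547,.1056]);print("tray-from-tool",rel([pos[0],pos[1],a],t[:2],t[2]))
E
```

```text
clock: 12.48
position: [0.4014, -0.274, 0.0284]
tcp_rot: [179.9, -0.1, 6.0]
wrist_force: [0.0, -0.2, 3.2]
width: 0.0152
grasp_force: 60.0
clock: 12.98
position: [0.417, -0.2725, 0.0284]
tcp_rot: [180.0, -0.1, 6.0]
wrist_force: [-0.1, -0.2, 5.4]
width: 0.0152
grasp_force: 60.2
[ 0.41699275 -0.27248899  0.02838613] 6.009053598371191 [-0.03575869 -0.19273598  4.47774516]
tray-from-tool [-0.10898229 -0.00633714 -0.00072223]
```

View pics/w5b.png

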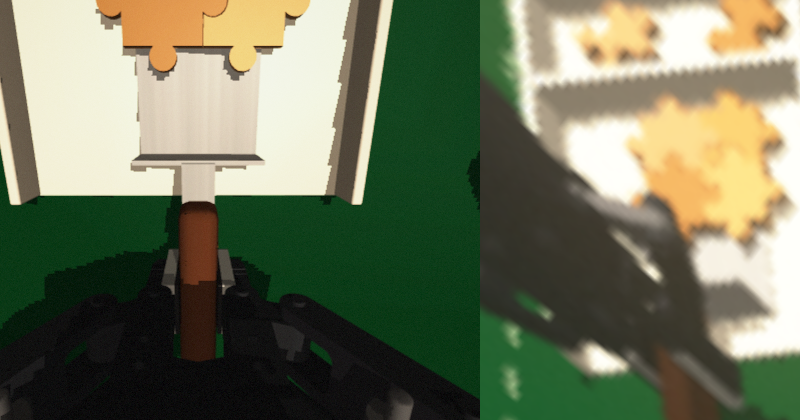

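```bash
cat >> h.py <<'E'
def near_edge(f,zt,pos,a):
    "near edge of section top from blade-root view: line fit in tool frame, sides too"
    z=np.load(f+".npz");p,d,K,W=[z[k] for k in("p","d","K","W")]
    c,s=np.cos(a),np.sin(a);g=pos[:2]+np.array([c,s])*.11
    o,X,Y=ortho(p,K,W,g,zt,.08);hsv=cv2.cvtColor(o,cv2.COLOR_BGR2HSV)
    m=(hsv[...,0]<35)&(hsv[...,1]>90)&(hsv[...,2]>60)
    U=c*(X-pos[0])+s*(Y-pos[1]);V=-s*(X-pos[0])+c*(Y-pos[1])
    m&=(U>.06)
    n,l,st,ce=cv2.connectedComponentsWithStats(m.astype(np.uint8));i=1+st[1:,4].argmax();m=l==i
    out=[]
    vb=np.r_[np.arange(-.03,-.025,.0005),np.arange(-.007,.008,.0005),np.arange(.025,.031,.0005)]
    c0=np.median(V[m]);
    for v in vb+c0:
        k=m&(abs(V-v)<.0004)
        if k.sum()>5: out.append((v,U[k].min()))
    out=np.array(out);q=np.polyfit(out[:,0],out[:,1],1)
    r=out[:,1]-np.polyval(q,out[:,0]);k=abs(r)<.002;q=np.polyfit(out[k,0],out[k,1],1)
    print("near edge U at v0",q[1],"yaw vs tool deg",-np.degrees(np.arctan(q[0])),"median V",c0,"Umax",U[m].max(),"used",k.sum(),len(k))
    for u in (q[1]+.001,q[1]+.002,q[1]+.003):
        k=m&(abs(U-u)<.0005);print("  sides at",round(u,4),V[k].min(),V[k].max())
E
python3 - <<'E'
from h import *
pos,a,F=tool();print(F)
near_edge("w5",.0135,pos,a)
E
```

```text
[-0.03575869 -0.19273598  4.47774516]
near edge U at v0 0.10053261310657774 yaw vs tool deg -0.004057020220765798 median V -0.0018319862859934415 Umax 0.11834862588410945 used 52 52
  sides at 0.1015 -0.03533110792008323 0.03208589367945155
  sides at 0.1025 -0.03538345072580299 0.031981208068012044
  sides at 0.1035 -0.03504322646002389 0.03187652245657255
```

```bash
python3 -m crank '.004 .0004 .0002 0;.004 .0004 0 0;.004 .0004 0 0;.004 .0004 0 0;.004 .0004 0 0;0 0 0 0;0 0 0 0;-.001 -.0001 0 0;0 0 0 0'
python3 - <<'E'
from h import *
p,d,K,W=cam("wrist");np.savez("w6.npz",p=p,d=d,K=K,W=W)
pos,a,F=tool();print(pos,np.degrees(a),F)
near_edge("w6",.0135,pos,a)
E
```

```text
clock: 13.83
position: [0.4359, -0.2703, 0.0284]
tcp_rot: [180.0, -0.1, 6.0]
wrist_force: [2.4, -0.5, 4.7]
width: 0.015
grasp_force: 59.9
[ 0.43583833 -0.2702818   0.0284115 ] 6.020531969249467 [ 3.08519225 -0.38853865  3.74225702]
near edge U at v0 0.08095994542561294 yaw vs tool deg 0.08944439325609983 median V -0.0015403256951633752 Umax 0.11838117929625504 used 52 52
  sides at 0.082 -0.03527316994583386 0.03214391942087856
  sides at 0.083 -0.03488081260292144 0.03203903457694607
  sides at 0.084 -0.034985697446853925 0.031934149733013575
```

```bash
python3 -m crank '0 0 .0005 0;0 0 .001 0;0 0 .0015 0;0 0 .002 0;0 0 .003 0;0 0 .004 0;0 0 .005 0;0 0 .005 0;0 0 .005 0;0 0 .005 0;0 0 .005 0;0 0 .005 0;0 0 .005 0;0 0 .005 0;0 0 .004 0;0 0 .003 0;0 0 .002 0;0 0 .001 0;0 0 0 0'
python3 - <<'E'
from h import *
p,d,K,W=cam("wrist");cv2.imwrite("pics/w7.png",p);np.savez("w7.npz",p=p,d=d,K=K,W=W)
pos,a,F=tool();print(pos,np.degrees(a),F)
near_edge("w7",pos[2]-.0235+.0085,pos,a)
p2,_,_,_=cam("side");cv2.imwrite("pics/w7b.png",np.hstack([cv2.resize(p,(448,336)),cv2.resize(p2[140:340,200:410],(352,336))]))
E
```

```text
clock: 15.47
position: [0.4353, -0.2703, 0.0904]
tcp_rot: [180.0, -0.0, 6.0]
wrist_force: [-1.2, -0.3, -0.8]
width: 0.0148
grasp_force: 59.4
[ 0.43517549 -0.27025383  0.09024873] 6.012652084841523 [ 0.74296041 -0.22627881 -1.37931752]
near edge U at v0 0.08102760639916687 yaw vs tool deg 0.3205203934187549 median V -0.0015441222194230927 Umax 0.11850561374305099 used 52 52
  sides at 0.082 -0.03527700026755841 0.032140029138279715
  sides at 0.083 -0.03488449894459065 0.03203528106670263
  sides at 0.084 -0.034989247016167735 0.031930532995125535
```

View pics/w7b.png

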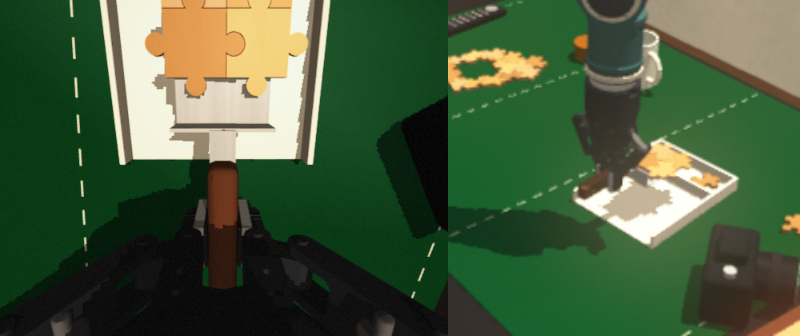

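```bash
python3 -m crank '0 .002 0 0;0 .004 0 0;0 .006 0 0;0 .008 0 0;0 .010 0 0;0 .012 0 -.006;-.0011 .014 0 -.011;-.0011 .015 0 -.011;-.0011 .015 0 -.011;-.0011 .015 0 -.011;-.0011 .015 0 -.011;-.0011 .015 0 -.011;-.0011 .015 0 -.011;-.0011 .015 0 -.011;-.0011 .015 0 -.011;-.0011 .015 0 -.011;-.0011 .015 0 -.011;-.0011 .015 0 -.011;-.0011 .015 0 -.011;-.0011 .015 0 -.011'
python3 -m crank '-.0011 .015 0 -.011;-.0011 .015 0 -.011;-.0011 .015 0 -.011;-.0011 .015 0 -.011;-.0011 .015 0 -.011;-.0011 .015 0 -.011;-.0011 .015 0 -.011;-.0011 .015 0 -.011;-.0011 .015 0 -.011;-.0011 .015 0 -.011;-.0011 .015 0 -.011;-.0011 .015 0 -.011;-.0011 .015 0 -.011;-.0011 .015 0 -.011;-.0011 .015 0 -.011;-.0011 .015 0 -.011;-.0011 .015 0 -.011;-.0011 .015 0 -.011;-.0011 .014 0 -.006;0 .012 0 0'
python3 -m crank '0 .010 0 0;0 .008 0 0;0 .006 0 0;0 .003 0 0;0 .001 0 0;0 0 -.001 0;0 0 -.003 0;0 0 -.005 0;0 0 -.007 0;0 0 -.007 0;0 0 -.007 0;0 0 -.006 0;0 0 -.005 0;0 0 -.004 0;0 0 -.002 0;0 0 -.001 0;0 0 0 0;0 0 0 0'
python3 - <<'E'
from h import *
p,d,K,W=cam("wrist");cv2.imwrite("pics/w8.png",p);np.savez("w8.npz",p=p,d=d,K=K,W=W)
pos,a,F=tool();print(pos,np.degrees(a),F)
near_edge("w8",pos[2]-.0235+.0085,pos,a)
print("tool in gap frame",rel([pos[0],pos[1],a],[.5638,.2608],-.2585))
E
```

```text
clock: 17.23
position: [0.4192, -0.0176, 0.0903]
tcp_rot: [-180.0, 0.0, -3.1]
wrist_force: [0.2, -0.0, -1.9]
width: 0.015
grasp_force: 59.3
clock: 18.9
position: [0.3976, 0.2784, 0.0902]
tcp_rot: [-180.0, 0.1, -14.8]
wrist_force: [-0.6, 0.5, -1.8]
width: 0.0152
grasp_force: 59.3
clock: 20.4
position: [0.3991, 0.3048, 0.0424]
tcp_rot: [-180.0, -0.0, -14.8]
wrist_force: [1.1, -0.2, -1.0]
width: 0.0155
grasp_force: 59.3
[0.39909649 0.30482088 0.04252152] -14.844200965246856 [-0.07111156  0.91675928 -1.77327666]
near edge U at v0 0.07940285110563788 yaw vs tool deg -13.767299014255205 median V 0.004917620860844272 Umax 0.11821725880340583 used 22 52
  sides at 0.0804 -0.03461136393576915 0.0309965498048642
  sides at 0.0814 -0.0355779899724592 0.03186415013328334
  sides at 0.0824 -0.035321798432409804 0.03212034167333274
tool in gap frame [-0.17048424  0.000455   -0.00058018]
```

```bash
cat >> h.py <<'E'
def sec(f,pos,a,zlo=None):
    "section on blade by depth: near edge, sides, tilt (tool frame U ahead, V left)"
    p,d,K,W=cam("wrist");cv2.imwrite(f"pics/{f}.png",p);np.savez(f"{f}.npz",p=p,d=d,K=K,W=W)
    P,_,_=cloud(d,K,W);c,s=np.cos(a),np.sin(a);e=P-pos
    U=c*e[:,0]+s*e[:,1];V=-s*e[:,0]+c*e[:,1];Z=P[:,2]
    zt=pos[2]-.015
    k=(U>.062)&(U<.2)&(abs(V)<.06)&(Z>(zt-.003 if zlo is None else zlo))&(Z<zt+.012)
    k&=~((U<.064))
    U,V,Z=U[k],V[k],Z[k]
    if k.sum()<200: print("few pts",k.sum());return
    A=np.c_[U,V,np.ones(len(U))];r=np.linalg.lstsq(A,Z,rcond=None)[0]
    for _ in range(4):
        g=abs(Z-A@r)<.0012; r=np.linalg.lstsq(A[g],Z[g],rcond=None)[0]
    U,V,Z=U[g],V[g],Z[g]
    print("n",len(U),"tilt deg",np.degrees(r[:2]).round(2),"z rel zt at U=.1",r[:2]@[.1,0]+r[2]-zt)
    out=np.array([(v,np.sort(U[abs(V-v)<.0008])[:3].mean()) for v in np.r_[np.arange(-.03,-.025,.001),np.arange(-.007,.008,.001),np.arange(.024,.031,.001)]-.0016 if (abs(V-v)<.0008).sum()>5])
    q=np.polyfit(out[:,0],out[:,1],1);g2=abs(out[:,1]-np.polyval(q,out[:,0]))<.0025
    q=np.polyfit(out[g2,0],out[g2,1],1)
    print("near edge U",q[1].round(4),"yaw",-np.degrees(q[0]).round(2),g2.sum(),len(g2),"med",np.median(out[:,1]).round(4))
    g3=abs(U-q[1]-.003)<.002;print("sides",np.percentile(V[g3],[1,99]).round(4),"Umax",U.max().round(4))
E
python3 - <<'E'
from h import *
pos,a,F=tool();sec("w9",pos,a)
E
```

```text
n 15912 tilt deg [-0.41  0.01] z rel zt at U=.1 -0.0006006597882161901
near edge U 0.081 yaw -0.05 27 27 med 0.081
sides [-0.0345  0.0316] Umax 0.1185
```

```bash
python3 -m crank '.0003 .0012 0 0;.0029 -.0008 0 0;.0058 -.0015 0 0;.0087 -.0023 0 0;.0106 -.0028 0 0;.0126 -.0033 0 0;0 0 0 0;0 0 0 0;0 0 0 0'
python3 - <<'E'
from h import *
pos,a,F=tool();sec("w10",pos,a)
print("tool in gap frame",rel([pos[0],pos[1],a],[.5638,.2608],-.2585))
E
```

```text
clock: 21.25
position: [0.4397, 0.2948, 0.0421]
tcp_rot: [180.0, 0.0, -14.9]
wrist_force: [-0.4, 0.2, -2.4]
width: 0.0152
grasp_force: 59.3
n 13585 tilt deg [-0.49 -0.06] z rel zt at U=.1 -0.0007615249390127213
near edge U 0.0881 yaw 0.35 27 27 med 0.088
sides [-0.0354  0.0308] Umax 0.1186
tool in gap frame [-0.12869101  0.00117719 -0.00122159]
```

```bash
python3 -m crank '-.0019 .0005 0 0;-.0039 .0010 0 0;-.0048 .0013 0 0;-.0048 .0013 0 0;-.0048 .0013 0 0;-.0039 .0010 0 0;-.0029 .0008 0 0;-.0010 .0003 0 0;.0003 .0010 -.001 0;0 0 -.002 0;0 0 -.002 0;0 0 -.002 0;0 0 -.001 0;0 0 0 0;0 0 0 0'
python3 - <<'E'
from h import *
pos,a,F=tool();print(pos);sec("w11",pos,a)
print("tool in gap frame",rel([pos[0],pos[1],a],[.5638,.2608],-.2585))
E
```

```text
clock: 22.55
position: [0.4122, 0.3035, 0.0342]
tcp_rot: [180.0, 0.0, -14.9]
wrist_force: [0.2, -0.6, -1.3]
width: 0.0151
grasp_force: 59.3
[0.41222005 0.30348131 0.03415139]
n 13613 tilt deg [-0.37 -0.04] z rel zt at U=.1 -0.0006706742595730397
near edge U 0.0881 yaw 0.39 27 27 med 0.088
sides [-0.0354  0.0308] Umax 0.1185
tool in gap frame [-0.15745428  0.00251471 -0.00090757]
```

```bash
python3 -m crank '.0019 -.0005 0 0;.0039 -.0010 0 0;.0058 -.0015 0 0;.0077 -.0021 0 0;.0097 -.0026 0 0;0 0 0 0;0 0 0 0;0 0 0 0;0 0 0 0'
python3 - <<'E'
from h import *
pos,a,F=tool();print(pos);sec("w12",pos,a)
print("tool in gap frame",rel([pos[0],pos[1],a],[.5638,.2608],-.2585))
E
```

```text
clock: 23.35
position: [0.4407, 0.296, 0.0341]
tcp_rot: [180.0, 0.0, -14.8]
wrist_force: [-0.5, 0.2, -0.8]
width: 0.0153
grasp_force: 59.3
[0.4407039  0.29598891 0.03414725]
n 11371 tilt deg [-1.559e+01 -1.000e-02] z rel zt at U=.1 0.00599208670241938
near edge U 0.095 yaw 0.61 27 27 med 0.095
sides [-0.0358  0.0302] Umax 0.1179
tool in gap frame [-0.12800153  0.0025526  -0.00042484]
```

```bash
python3 -m crank '.0010 -.0003 0 0;.0010 -.0003 0 0;.0010 -.0002 0 0;0 0 0 0;0 0 0 0'
python3 - <<'E'
from h import *
pos,a,F=tool();print(pos);sec("w13",pos,a)
print("tool in gap frame",rel([pos[0],pos[1],a],[.5638,.2608],-.2585))
E
```

```text
clock: 23.82
position: [0.4442, 0.2952, 0.0343]
tcp_rot: [-180.0, -0.0, -14.8]
wrist_force: [-0.4, -0.7, -1.6]
width: 0.0153
grasp_force: 59.3
[0.44422169 0.29519817 0.03433228]
n 12595 tilt deg [-1.618e+01 -1.000e-02] z rel zt at U=.1 0.006307649407348216
near edge U 0.0919 yaw 0.14 27 27 med 0.0919
sides [-0.0353  0.0308] Umax 0.1179
tool in gap frame [-0.12439849  0.00268739 -0.00059889]
```

```bash
python3 -m crank '-.0019 .0005 0 0;-.0019 .0005 0 0;-.0019 .0005 -.0003 0;-.0019 .0005 -.0003 0;-.0019 .0005 -.0003 0;-.0019 .0005 0 0;-.0019 .0005 0 0;-.0019 .0005 0 0;0 0 0 0;0 0 0 0'
python3 - <<'E'
from h import *
pos,a,F=tool();print(pos);sec("w14",pos,a)
print("tool in gap frame",rel([pos[0],pos[1],a],[.5638,.2608],-.2585))
E
```

```text
clock: 24.7
position: [0.4288, 0.2993, 0.0334]
tcp_rot: [-180.0, 0.0, -14.8]
wrist_force: [0.3, 0.3, -0.6]
width: 0.0151
grasp_force: 59.3
[0.42883264 0.29928424 0.03342003]
n 10716 tilt deg [-1.22e+01 -1.00e-02] z rel zt at U=.1 0.004604571123056123
near edge U 0.0965 yaw 0.26 27 27 med 0.0966
sides [-0.0357  0.0302] Umax 0.1181
tool in gap frame [-0.14032076  0.00270379 -0.00036615]
```

```bash
python3 -m crank '0 0 .001 0;0 0 .0015 0;0 0 .0015 0;.0010 -.0003 0 0;.0010 -.0003 0 0;.0015 -.0004 0 0;.0015 -.0004 0 0;.0015 -.0004 0 0;.0015 -.0004 0 0;.0015 -.0004 0 0;.0010 -.0003 0 0;0 0 0 0;0 0 0 0'
python3 - <<'E'
from h import *
pos,a,F=tool();print(pos);sec("w15",pos,a)
print("tool in gap frame",rel([pos[0],pos[1],a],[.5638,.2608],-.2585))
E
```

```text
clock: 25.83
position: [0.4395, 0.2962, 0.0374]
tcp_rot: [180.0, 0.0, -14.9]
wrist_force: [-0.4, 0.3, -1.4]
width: 0.0149
grasp_force: 59.3
[0.43949657 0.2962362  0.03737188]
n 10226 tilt deg [-19.4    0.03] z rel zt at U=.1 0.007900347599501312
near edge U 0.0975 yaw -0.03 27 27 med 0.0975
sides [-0.0356  0.0308] Umax 0.1177
tool in gap frame [-0.12923197  0.00248305 -0.00075009]
```

```bash
python3 -m crank '-.0039 .001 0 0;-.0077 .0020 0 0;-.0077 .0020 0 0;-.0029 .0008 0 0;0 0 0 0;0 0 0 0'
python3 - <<'E'
from h import *
pos,a,F=tool();print(pos);sec("w16",pos,a)
print("tool in gap frame",rel([pos[0],pos[1],a],[.5638,.2608],-.2585))
E
```

```text
clock: 26.38
position: [0.4169, 0.3025, 0.0375]
tcp_rot: [-180.0, 0.0, -14.8]
wrist_force: [-0.3, 0.4, -0.9]
width: 0.015
grasp_force: 59.3
[0.41686808 0.3024589  0.03747566]
n 1027 tilt deg [-12.63   0.  ] z rel zt at U=.1 0.005003958199992227Traceback (most recent call last):
  File "<stdin>", line 2, in <module>
  File "h.py", line 100, in sec
    q=np.polyfit(out[:,0],out[:,1],1);g2=abs(out[:,1]-np.polyval(q,out[:,0]))<.0025
                 ~~~^^^^^
IndexError: too many indices for array: array is 1-dimensional, but 2 were indexed
```

```bash
python3 -m crank '0 0 -.002 0;0 0 -.0015 0;0 0 -.0005 0;0 0 0 0;-.0029 .0008 0 0;-.0048 .0013 0 0;-.0048 .0013 0 0;-.0048 .0013 0 0;-.0058 .0015 0 0;-.0058 .0015 0 0;0 0 .004 0;0 0 .012 0;0 0 .02 0;0 0 .025 0;0 0 .025 0;0 0 .015 0;0 0 0 0;0 0 0 0'
python3 - <<'E'
from h import *
p,d,K,W=cam("wrist");cv2.imwrite("pics/w17.png",p);np.savez("w17.npz",p=p,d=d,K=K,W=W)
pos,a,F=tool();print(pos,F)
P,_,_=cloud(d,K,W);g=np.array([rel([x,y,0],[.5638,.2608],-.2585)[:2] for x,y in P[:,:2]]) if 0 else None
c,s=np.cos(-.2585),np.sin(-.2585);e=P-[.5638,.2608,0];U=c*e[:,0]+s*e[:,1];V=-s*e[:,0]+c*e[:,1]
for u in np.arange(-.06,.07,.01):
    print(round(u,3),[round(1000*np.median(P[k,2]),1) if (k:=(abs(U-u)<.003)&(abs(V-v)<.003)).sum() else None for v in np.arange(-.06,.061,.012)])
E
```

```text
clock: 27.93
position: [0.3888, 0.3103, 0.1356]
tcp_rot: [-179.9, -0.0, -14.8]
wrist_force: [-0.4, 0.7, -2.3]
width: 0.0149
grasp_force: 59.4
[0.38814428 0.30989043 0.1346509 ] [-0.31604922 -1.19105715 -0.87890788]
-0.06 [np.float64(9.0), np.float64(9.0), None, np.float64(112.9), np.float64(113.2), np.float64(113.2), np.float64(113.2), np.float64(113.2), None, np.float64(8.9), np.float64(9.0)]
-0.05 [np.float64(2.3), np.float64(9.1), None, None, None, None, None, None, None, np.float64(9.2), np.float64(9.1)]
-0.04 [np.float64(8.9), np.float64(9.1), None, None, None, None, None, None, None, np.float64(9.8), np.float64(9.0)]
-0.03 [np.float64(9.0), np.float64(9.3), None, None, None, None, None, None, None, None, np.float64(9.2)]
-0.02 [None, None, None, None, None, None, None, None, None, None, None]
-0.01 [None, None, None, None, None, None, None, None, None, None, None]
0.0 [None, None, None, None, None, None, None, None, None, None, None]
0.01 [None, None, None, None, None, None, None, None, None, None, None]
0.02 [None, None, None, None, None, None, None, None, None, None, None]
0.03 [None, None, None, None, None, None, None, None, None, None, None]
0.04 [None, None, None, None, None, None, None, None, None, None, None]
0.05 [None, None, None, None, None, None, None, None, None, None, None]
0.06 [None, None, None, None, None, None, None, None, None, None, None]
```

View pics/w17.png

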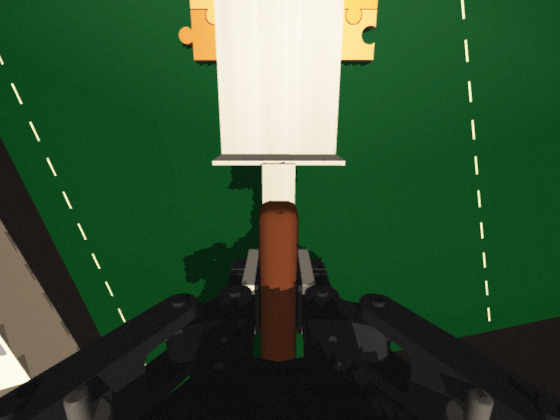

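```bash
python3 -m crank '.0177 .0044 0 0;.0177 .0044 0 0;.0177 .0044 0 0;.0177 .0044 0 0;.0177 .0044 0 0;.0177 .0044 0 0;.0177 .0044 0 0;.0177 .0044 0 0;.0177 .0044 0 0;.0177 .0044 0 0;0 0 0 0;0 0 0 0;0 0 0 0'
cat >> h.py <<'E'
def gapmap(f):
    p,d,K,W=cam("wrist");cv2.imwrite(f"pics/{f}.png",p);np.savez(f"{f}.npz",p=p,d=d,K=K,W=W)
    pos,a,F=tool();print(pos,F,"tool in gap",rel([pos[0],pos[1],a],[.5638,.2608],-.2585))
    P,_,_=cloud(d,K,W);P=P[P[:,2]<.05]
    c,s=np.cos(-.2585),np.sin(-.2585);e=P-[.5638,.2608,0];U=c*e[:,0]+s*e[:,1];V=-s*e[:,0]+c*e[:,1]
    vs=np.arange(-.06,.061,.01);print("v mm",(vs*1000).round())
    for u in np.arange(.06,-.061,-.01):
        print(round(u*1000),[round(float(1000*np.median(P[k,2])),1) if (k:=(abs(U-u)<.002)&(abs(V-v)<.002)).sum() else None for v in vs])
    k=(abs(U)<.028)&(abs(V)<.028);A=np.c_[U[k],V[k],np.ones(k.sum())]
    r=np.linalg.lstsq(A,P[k,2],rcond=None)[0];g=abs(P[k,2]-A@r)<.0015;r=np.linalg.lstsq(A[g],P[k,2][g],rcond=None)[0]
    print("plane deg",np.degrees(r[:2]).round(2),"z mid",r[2].round(4),g.mean())
E
python3 - <<'E'
from h import *
gapmap("w18")
E
```

```text
clock: 29.07
position: [0.5642, 0.353, 0.1329]
tcp_rot: [179.9, 0.1, -14.9]
wrist_force: [0.3, 0.1, -2.1]
width: 0.0149
grasp_force: 59.3
[0.56410262 0.35331257 0.13335499] [-0.32298109  0.11518023 -0.5979874 ] tool in gap [-0.02335648  0.08951615 -0.00079186]
v mm [-60. -50. -40. -30. -20. -10.   0.  10.  20.  30.  40.  50.  60.]
60 [8.8, 8.7, 8.8, 9.3, 9.0, 9.3, 8.9, 9.0, 9.0, 8.8, 8.8, None, None]
50 [2.7, 9.0, 8.9, 8.8, 8.9, 8.7, 9.1, 8.8, 8.9, 8.9, 8.9, None, None]
40 [9.0, 9.0, 9.1, 9.0, 11.4, 9.0, 8.7, 8.7, 10.8, 8.8, 9.0, None, None]
30 [9.0, 8.7, 8.9, 11.6, 11.4, 11.6, 11.8, 11.2, 11.8, 11.5, 9.1, None, None]
20 [8.7, 8.9, 10.8, 11.9, 12.0, 11.9, 11.8, 11.9, 12.0, 11.7, 10.6, None, None]
10 [9.2, 8.8, 9.0, 11.9, 12.1, 12.1, 12.1, 11.9, 12.2, 12.3, 9.0, 9.2, 9.0]
0 [8.9, 9.0, 8.9, 11.8, 12.3, 12.4, 12.3, 12.4, 12.3, 12.4, 9.0, 8.6, 9.3]
-10 [9.2, 9.0, 9.2, 12.7, 12.7, 12.5, 12.5, 12.6, 12.9, 12.8, 9.4, 9.1, 8.8]
-20 [2.7, 8.8, 13.0, 13.2, 13.1, 12.9, 13.0, 12.9, 12.9, 13.1, 12.9, 9.0, 2.8]
-30 [9.0, 8.8, 9.1, 13.0, 13.3, 13.2, 13.1, 13.2, 13.2, 12.7, 8.7, 9.0, 8.8]
-40 [8.8, 8.6, 8.9, 8.6, 13.2, 10.1, 8.8, 9.1, 13.3, 9.3, 9.2, 9.0, 9.0]
-50 [8.3, 8.8, 9.0, 8.4, 9.1, 8.8, 8.9, 8.9, 8.9, 8.9, 8.8, 9.1, 9.0]
-60 [8.8, 9.1, 9.0, 8.9, 8.9, 8.8, 8.7, 8.5, 8.7, 8.6, 8.7, 9.2, 8.6]
plane deg [-1.52  0.02] z mid 0.0124 0.9725190839694656
```

```bash
python3 -m crank '-.0135 -.0149 0 0;-.0135 -.0149 0 0;-.0135 -.0149 0 0;-.0135 -.0149 0 0;-.0133 -.0151 0 0;0 0 -.01 0;0 0 -.02 0;0 0 -.02 0;0 0 -.02 0;0 0 -.014 0;0 0 -.007 0;0 0 -.003 0;0 0 0 0;0 0 0 0'
python3 - <<'E'
from h import *
pos,a,F=tool();print(pos,a,F,rel([pos[0],pos[1],a],[.5638,.2608],-.2585))
E
python3 -m crank '0 0 -.001 0;0 0 -.001 0;0 0 -.001 0;0 0 0 0;0 0 0 0'
python3 -m crank '0 0 -.001 0;0 0 0 0;0 0 0 0'
```

```text
clock: 30.28
position: [0.4985, 0.2792, 0.041]
tcp_rot: [-180.0, -0.0, -14.9]
wrist_force: [0.4, 0.2, 0.0]
width: 0.0153
grasp_force: 59.3
[0.49854828 0.27924779 0.04099675] -0.25918942586278293 [0.41402789 0.19984447 0.00286107] [-0.06779952  0.00115451 -0.00068943]
clock: 30.7
position: [0.498, 0.2792, 0.0375]
tcp_rot: [-180.0, -0.0, -14.8]
wrist_force: [0.8, 0.5, -0.7]
width: 0.015
grasp_force: 59.3
clock: 30.95
position: [0.4981, 0.2791, 0.0364]
tcp_rot: [-180.0, -0.0, -14.8]
wrist_force: [0.8, 0.1, -1.0]
width: 0.0154
grasp_force: 59.4
```

```bash
for i in 1 2 3; do python3 -m crank '0 0 -.0007 0;0 0 0 0;0 0 0 0' | egrep "position|wrist_f"; done
```

```text
position: [0.4982, 0.2791, 0.0358]
wrist_force: [1.4, -0.4, 0.1]
position: [0.4982, 0.2791, 0.0351]
wrist_force: [-0.4, -0.4, 0.9]
position: [0.4983, 0.2791, 0.0344]
wrist_force: [1.4, 0.4, 2.0]
```

```bash
for i in 1 2 3; do python3 -m crank '0 0 -.0006 0;0 0 0 0;0 0 0 0' | egrep "position|wrist_f"; done
```

```text
position: [0.4982, 0.2791, 0.0338]
wrist_force: [1.0, -0.3, 1.8]
position: [0.4982, 0.2791, 0.0332]
wrist_force: [0.4, 0.1, 3.0]
position: [0.4982, 0.2791, 0.0327]
wrist_force: [-0.1, -0.3, 4.7]
```

```bash
for i in 1 2 3; do python3 -m crank '0 0 -.0004 0;0 0 0 0;0 0 0 0' | egrep "position|wrist_f"; done
```

```text
position: [0.4982, 0.2791, 0.0325]
wrist_force: [-1.3, -0.1, 7.7]
position: [0.4982, 0.2791, 0.0323]
wrist_force: [-1.4, -0.6, 8.2]
position: [0.4983, 0.2792, 0.0321]
wrist_force: [-3.4, 0.5, 10.6]
```

```bash
python3 -m crank '0 0 .002 0;0 0 .004 0;.005 -.0017 0 0;.008 -.0024 0 0;.008 -.0024 0 0;0 0 -.0025 0;0 0 -.001 0;0 0 -.001 0;0 0 -.001 0;0 0 0 0;0 0 0 0' | egrep "clock|position|wrist_f"
for i in 1 2 3; do python3 -m crank '0 0 -.0004 0;0 0 0 0;0 0 0 0' | egrep "position|wrist_f"; done
```

```text
clock: 34.12
position: [0.5195, 0.2725, 0.0324]
wrist_force: [0.1, -0.7, 5.2]
position: [0.5196, 0.2726, 0.0323]
wrist_force: [-1.6, -0.7, 7.7]
position: [0.5198, 0.2727, 0.0322]
wrist_force: [-2.5, -1.1, 10.0]
position: [0.5199, 0.2729, 0.032]
wrist_force: [-2.9, -0.8, 11.4]
```

Now the near part (root at about −34 mm).

```bash
python3 -m crank '0 0 .002 0;0 0 .004 0;-.005 .0013 0 0;-.012 .0032 0 0;-.012 .0032 0 0;-.011 .0029 0 0;0 0 -.0025 0;0 0 -.001 0;0 0 -.001 0;0 0 -.001 0;0 0 0 0;0 0 0 0' | egrep "clock|position|wrist_f"
for i in 1 2 3; do python3 -m crank '0 0 -.0004 0;0 0 0 0;0 0 0 0' | egrep "position|wrist_f"; done
python3 -m crank '0 0 .004 0;0 0 .012 0;0 0 .02 0;0 0 .025 0;0 0 .025 0;0 0 .015 0;.018 .019 0 0;.018 .019 0 0;.018 .019 0 0;.018 .019 0 0;.014 .013 0 0;0 0 0 0;0 0 0 0'
python3 - <<'E'
from h import *
gapmap("w19")
E
```

```text
clock: 35.87
position: [0.4808, 0.2835, 0.0322]
wrist_force: [-0.8, 0.0, 8.3]
position: [0.481, 0.2835, 0.032]
wrist_force: [-2.2, -0.3, 9.9]
position: [0.4812, 0.2835, 0.0319]
wrist_force: [-2.7, -0.9, 13.0]
position: [0.4813, 0.2836, 0.0318]
wrist_force: [-2.5, -0.0, 13.9]
clock: 37.7
position: [0.5654, 0.3719, 0.1307]
tcp_rot: [179.9, -0.0, -14.8]
wrist_force: [0.1, -0.8, -1.2]
width: 0.0152
grasp_force: 59.3
[0.56487205 0.37114848 0.13069916] [ 1.0726707  -0.40379141 -0.24194746] tool in gap [-0.02717203  0.10695615 -0.0013809 ]
v mm [-60. -50. -40. -30. -20. -10.   0.  10.  20.  30.  40.  50.  60.]
60 [9.1, 9.1, 9.0, 9.0, 8.9, 9.1, 9.1, 9.1, 8.9, 9.1, 8.9, 8.9, 9.0]
50 [None, 9.1, 9.1, 8.8, 9.4, 8.6, 8.9, 9.1, 9.1, 9.2, 9.1, 8.9, 2.3]
40 [8.8, 9.1, 8.9, 8.8, 9.1, 8.3, 9.1, 8.4, 9.0, 9.0, 9.2, 9.1, 9.4]
30 [8.8, 9.0, 9.2, 9.2, 9.3, 9.0, 9.3, 8.9, 9.3, 8.9, 8.9, 9.0, 9.1]
20 [9.0, 8.9, 9.0, 9.2, 9.0, 8.9, 9.0, 9.0, 9.3, 8.9, 8.5, 8.9, 9.0]
10 [8.9, 9.1, 7.9, 9.3, 8.9, 9.0, 8.5, 9.0, 9.2, 9.1, 8.6, 9.1, None]
0 [9.1, 9.0, 8.9, 8.7, 9.0, 9.0, 9.2, 8.8, 9.3, 9.1, 8.8, 9.1, 8.9]
-10 [9.3, 8.9, 9.2, 9.0, 9.0, 9.3, 8.8, 9.1, 8.9, 9.0, 9.0, 9.0, 9.0]
-20 [8.5, 8.9, 9.0, 8.9, 8.8, 9.3, 8.8, 8.9, 9.0, 8.8, 9.3, 9.2, 2.9]
-30 [8.9, 8.9, 9.1, 9.2, 9.1, 8.8, 8.8, 8.9, 9.0, 9.0, 9.0, 8.8, 9.1]
-40 [9.0, 8.8, 9.2, 8.9, 8.9, 8.6, 9.0, 8.4, 8.7, 8.8, 8.9, 9.0, 9.0]
-50 [7.5, 8.9, 9.1, 8.9, 8.8, 9.3, 9.0, 9.2, 9.2, 8.8, 9.3, 8.9, 8.8]
-60 [9.2, 8.8, 9.1, 8.7, 9.3, 9.1, 8.7, 8.9, 9.0, 8.7, 9.1, 8.8, 8.6]
plane deg [0.11 0.02] z mid 0.009 0.9688446559930766
```

```bash
python3 -m crank '-.018 0 0 0;-.018 0 0 0;-.018 0 0 0;-.018 0 0 0;-.018 0 0 0;-.018 0 0 0;0 -.0243 0 .0058;0 -.0243 0 .0058;0 -.0243 0 .0058;0 -.0243 0 .0058;0 -.0243 0 .0058;0 -.0243 0 .0058;0 -.0243 0 .0058;0 -.0243 0 .0058;0 -.0243 0 .0058;0 -.0243 0 .0058;0 -.0243 0 .0058;0 -.0243 0 .0058' | egrep "clock|position|wrist_f|rot"
python3 -m crank '0 -.0243 0 .0058;0 -.0243 0 .0058;.010 -.0243 0 .0058;.010 -.0243 0 .0058;.010 0 0 0;0 0 -.01 0;0 0 -.02 0;0 0 -.02 0;0 0 -.02 0;0 0 -.015 0;0 0 -.008 0;0 0 -.004 0;0 0 -.002 0;0 0 0 0;0 0 0 0' | egrep "clock|position|wrist_f|rot"
```

```text
clock: 39.25
position: [0.4556, 0.0788, 0.1311]
tcp_rot: [-180.0, 0.1, -10.9]
wrist_force: [0.8, -0.2, -0.9]
clock: 40.5
position: [0.4874, -0.0164, 0.0325]
tcp_rot: [-180.0, -0.1, -9.5]
wrist_force: [0.4, 0.3, -1.2]
```

```bash
for i in 1 2 3 ; do python3 -m crank '0 0 -.001 0;0 0 0 0;0 0 0 0' | egrep "position|wrist_f"; done
```

```text
position: [0.4873, -0.0165, 0.0313]
wrist_force: [0.4, -0.1, -1.3]
position: [0.487, -0.0166, 0.0299]
wrist_force: [-0.5, -0.3, -1.2]
position: [0.487, -0.0166, 0.0288]
wrist_force: [0.9, 1.0, -1.0]
```

```bash
python3 -m crank '0 0 -.001 0;0 0 -.001 0;0 0 0 0;0 0 0 0' | egrep "position|wrist_f"; for i in 1 2 3 ; do python3 -m crank '0 0 -.0005 0;0 0 0 0;0 0 0 0' | egrep "position|wrist_f"; done
```

```text
position: [0.487, -0.0166, 0.0268]
wrist_force: [-0.5, -0.3, -0.6]
position: [0.487, -0.0166, 0.0264]
wrist_force: [-0.0, 0.8, -0.2]
position: [0.487, -0.0166, 0.0259]
wrist_force: [-0.1, -0.2, -0.7]
position: [0.4871, -0.0166, 0.0256]
wrist_force: [-1.1, 0.8, 3.2]
```

Blade is on the mat; release and retreat, then check.

```bash
python3 -m crank '0 0 0 0;0 0 0 0;0 0 0 0;0 0 0 0;0 0 0 0;0 0 0 0;0 0 0 0;0 0 0 0;0 0 .005 0;0 0 .015 0;0 0 .02 0;0 0 .03 0;0 0 .03 0;0 0 .03 0;0 0 .03 0;0 0 .03 0;0 0 0 0;0 0 0 0' 0
python3 -m crank '.015 .025 .01 0;.015 .025 .01 0;.015 .025 .01 0;.015 .025 .01 0;0 0 0 0;0 0 0 0;0 0 0 0' | egrep "clock|position"
python3 - <<'E'
from h import *
gapmap("w20")
z=np.load("w20.npz");p,d,K,W=[z[k] for k in("p","d","K","W")]
P,_,_=cloud(d,K,W);q=np.array([.5417,-.0257]);c,s=np.cos(-.165),np.sin(-.165);e=P[:,:2]-q
U=c*e[:,0]+s*e[:,1];V=-s*e[:,0]+c*e[:,1]
k=(U>.006)&(U<.066)&(abs(V)<.024);A=np.c_[U[k],V[k],np.ones(k.sum())];r=np.linalg.lstsq(A,P[k,2],rcond=None)[0];print("blade",np.degrees(r[:2]),r[2],k.sum())
k=(U>-.1)&(U<-.03)&(abs(V)<.006);print("handle z",np.median(P[k,2]))
# gap ring colour check: section pose by mask impossible when flush; compare tray pieces
p1=np.load("w2.npz")["p"]
E
```

```text
clock: 43.83
position: [0.4879, -0.0163, 0.2169]
tcp_rot: [-179.9, -0.2, -9.5]
wrist_force: [-0.6, -0.4, -0.4]
width: 0.0851
grasp_force: 0.0
clock: 44.42
position: [0.546, 0.0826, 0.2541]
[0.54592051 0.08216726 0.2542444 ] [-0.14289367 -0.30428835  0.16067701] tool in gap [ 0.02837858 -0.17726812  0.09058609]
v mm [-60. -50. -40. -30. -20. -10.   0.  10.  20.  30.  40.  50.  60.]
60 [9.2, 8.9, 9.1, 9.3, 9.0, 9.0, 9.1, 8.9, 9.1, 9.3, 8.7, 9.2, 9.0]
50 [1.7, 9.3, 8.9, 9.2, 9.3, 8.7, 8.5, 8.9, 8.7, 8.9, 9.5, 9.0, 4.1]
40 [9.4, 9.1, 9.1, 9.5, 8.0, 7.7, 8.8, 8.5, 9.2, 9.2, 8.9, 9.1, 9.4]
30 [9.3, 8.9, 8.5, 9.0, 9.2, 9.3, 9.2, 8.8, 8.9, 9.3, 8.7, 8.6, 9.2]
20 [9.3, 9.4, 8.8, 8.2, 9.1, 8.9, 9.5, 9.0, 8.9, 8.9, 9.2, 9.2, 8.7]
10 [9.2, 8.7, 7.0, 9.1, 9.5, 8.9, 9.3, 8.7, 9.3, 9.3, 6.8, 9.5, 9.4]
0 [9.0, 9.3, 8.6, 9.2, 8.3, 8.7, 9.1, 8.9, 9.0, 8.8, 8.9, 8.8, 8.9]
-10 [9.2, 9.1, 9.1, 9.0, 8.8, 8.9, 8.6, 8.6, 9.3, 9.3, 8.3, 9.0, 8.7]
-20 [1.7, 8.8, 8.8, 9.5, 8.9, 9.0, 9.1, 8.4, 8.9, 8.9, 8.9, 8.5, 8.8]
-30 [9.1, 8.6, 8.8, 9.0, 8.8, 8.9, 9.2, 9.3, 8.2, 9.3, 8.4, 9.1, 8.7]
-40 [8.9, 8.8, 8.2, 9.2, 9.4, 8.4, 9.0, 8.8, 8.7, 8.7, 9.0, 8.8, 9.2]
-50 [1.5, 9.0, 9.0, 9.1, 8.9, 8.8, 9.1, 9.0, 9.0, 8.7, 8.9, 9.3, 8.9]
-60 [8.8, 9.1, 9.0, 8.8, 8.5, 8.5, 9.1, 9.2, 9.2, 9.0, 8.6, 8.6, 9.0]
plane deg [ 0.16 -0.09] z mid 0.009 0.9485403265710044
blade [ 0.01260824 -0.05292517] 0.0034825658153628813 2079
handle z 0.04331804922897298
```

Section flush, lifter flat on the mat, robot clear: hand in.

```bash
python3 -c "
from bench import *
print(sign_off())"
```

```text
the job is handed in; nothing more can be done
None
```

The job is handed in: the section lies flush in the gap, level with the puzzle face in the depth readings after roughly 12–15 N blade presses, and the lifter is flat on the mat near where it started. The blade only slid out once the section had tipped into the gap at up to about 19°, and I did not re-check the loose pieces in the tray afterwards.

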